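# Mesh the fork yoke onto the splined drive shaft

## Task

Fit the steel fork yoke onto the upright splined shaft of the grey drive unit: rock it round under light pressure until the teeth mesh, push it fully home on the shaft's shoulder, and turn it (the shaft turns with it) so that the line from ear to ear lies parallel to the long sides of the housing. Never force it: keep the push of the yoke on the drive unit below 30 N. Leave the other things on the table where they are.

Things in the scene. Friction and masses are not known exactly. Their poses are not given: they have to be found in the camera images.
- drive: Grey cast drive unit fixed to the table, foot 88 (x) by 128 (y) by 10 mm, block above it to 44 mm high, round boss to 52 mm. Origin at the centre of its underside; its y axis runs along its long sides. A steel splined shaft stands upright in its middle.
- seat (a point): Centre of the top face of the steel shoulder at the shaft's foot (disc 43 mm across, 70 mm above the table at rest), on the shaft's axis; turned as the housing. Shaft and shoulder are sprung: pushed down they sink together, this point too, by up to 10 mm; the spring starts to give at 6 N and takes 14 N at 10 mm, then comes a hard stop.
- shaft_tip (a point): Tip of the shaft, 34 mm above seat, turned as the housing. Shaft from the shoulder up: 26 mm of six straight teeth 6 mm wide, one every 60 degrees (32 mm over teeth, core 22 mm), then a smooth nose 8 mm high, 21 mm across at its foot, 12 mm at the tip. The shaft's turn about its axis at the start is arbitrary and not measured; a brake lets it turn only against 0.2 N m.
- yoke_mid (a point): Point on the axis of the loose dark steel fork yoke (0.3 kg, 83 mm high, 47 mm across), half-way up its two fork ears, 62 mm above its bottom face; z up, y from ear to ear. The ears are flat outside, 46 mm over both (y), 26 mm wide (x), and rise from 45 to 83 mm: grip across them here. Fully home, this point is 62 mm above seat.
- yoke_foot (a point): Centre of the yoke's bottom face: mouth of its bore, 36 mm deep, six inner teeth 6 mm wide from 2 mm above the face (25 mm between opposite teeth, 35 mm at roots); gaps at 0, 60, 120.. degrees from its x axis. Clearance about 1.5 mm all round, turning play 5 degrees either way. Unmeshed it drops over the nose and sits on the tooth ends, this face 24 mm above the shoulder; home, it lies on it.
- oil_bottle: Bystander: small oil bottle with spout, 45 mm across, 138 mm high; origin at its underside.
- eraser: Bystander: small eraser 23x55x15 mm; origin at its underside.
- weight_1: Bystander: brass check weight, 29 mm across, 46 mm high; origin at its underside.
Not all that is in view belongs to the job. There is more than one size of the part that bears yoke_mid; the job needs the smallest.

How it is judged:
At the end, for the whole second after the job is handed in: The yoke stands upright (within 4.5 degrees) on the shaft, fully home (its bottom face within 3 mm of the shoulder, its axis within 6 mm of the shaft's at ear height), its ear-to-ear line within 10 degrees of the housing's long sides, released (z of yoke_mid in the frame of seat between 0.058 and 0.065 m and horizontal distance between yoke_mid and seat below 0.006 m and angle between yoke_mid's own z axis and vertical below 0.08 rad and angle between the y axis of yoke_mid and the y axis of drive, either way round below 0.17 rad); the robot touches nothing.
It fails at once if the yoke is pushed against the drive unit with more than 30 N (contact force between yoke and drive above 30 N).
It fails at once if a bystander (oil bottle, eraser, weight) is moved by more than 30 mm (distance of any of oil_bottle, eraser, weight_1 from where it was at the start of the episode above 0.03 m).
It also fails if it takes over 64 s, if anything falls off the work surface, if the arm or the gripper's body presses on something with over 40 N, if the wrist force passes 120 N, or if a joint passes its speed limit or range.

## Robot

A 7-joint arm with a two-finger parallel gripper is mounted at the origin on the work surface; the furniture and walls round the work are solid. World frame = base frame: x ahead of the robot, y to its left, z up, the work surface at z = 0. Lengths are in m, angles in rad, forces in N, time in s.
With the tool pointing down it reaches from about 0.4 to 0.85 m from the base axis. Payload 4.4 kg.
Tool frame: the origin (TCP) lies at the very end of the fingers, on their centre line; the grasp point (between the pads) lies 19 mm behind it (r.tcp_to_grasp is the distance from the TCP to the grasp point, in m); z points along the fingers, y is the line along which they close (so a half turn about z gives the same grasp; the last joint's range is limited). The gripper opens to 94 mm and grips with 3 to 60 N. Pads are 16 mm wide; open, the fingers measure 119 mm over their backs; the gripper's body (75 mm by 177 mm) begins 78 mm behind the grasp point.
Start: joints at [1.115, 0.628, 0.038, 1.517, -0.027, 0.996, -0.02], TCP at [0.247, -0.601, 0.205] pointing down, gripper open.
Joint ranges: [-3.06, 3.06], [-0.37, 2.12], [-1.25, 1.32], [0.18, 2.47], [-1.1, 4.24], [0.23, 1.98], [-2.94, 2.94]. Speed limits (rad/s): [2.57, 2.57, 3.14, 3.14, 3.14, 3.14, 3.14].

## Interface

Orientations are given as [roll, pitch, yaw] about the fixed x, y, z axes, in that order (R = Rz(yaw) Ry(pitch) Rx(roll)).
In Python, from station import r gives the robot as it stands.
- The arm moves only by the tool carry_out, never from a script. Its argument "steps" is a list of rows, each a list of 7 numbers: the turn, a rotation vector about the tool's x, y, z in rad, then the shift along the tool's x, y, z in m, then the finger opening in m, from 0 to 0.094. In form: [[ax, ay, az, x, y, z, hand], ...]. A call has exactly 10 rows; each row is the pose to reach, as a shift and turn from the pose commanded when the call began, along the tool's axes at that moment; what a row does not reach only later rows make up. A row lasts 1/12 s, in which the tool goes at most 41.7 mm and 7.16 degrees, less where a joint would pass 70% of its speed; a pose out of reach is approached as far as the arm can. A call with a gripper value outside its range is refused whole. The fingers move at their own pace and stop on an object; "newtons" is the grip in N (left out, the last holds). Time passes only in rows, so rows that repeat a pose let the fingers close, or fill a call up. It gives the time, the measured TCP pose, the force, the opening and the grip force at its end, in the units of the state.
- r.sense(): the state, without advancing time (a new reading comes with each control period).
- r.capture(name): name is "side" or "top" or "wrist"; returns a dict with "img" (400x640x3 uint8, blue, green, red), "intrinsics" (3x3 intrinsics, pixels), "cam_to_world" (4x4, takes a point from camera to world coordinates); the wrist camera has in their place "mount" (4x4, takes a point from camera to tool coordinates, whose origin is the TCP and whose axes are the flange's). Camera axes: x right, y down, z forward; pixel columns grow to the right and rows downward; lengths in m; the calibration is good to about 2 mm. A picture is of the moment at which its call begins: read the wrist's pose just before it. There is no depth.
- r.job_done(): hands the job in; it is judged then, once.
Trained networks look in a picture, given as the dict that the camera call returned (one of the last four; its "shot" number tells which), for a name from the list of things; names that differ only in an ending like _2 or _b are one class to them, and where a whole thing is asked for, a point or a joint stands for the part that bears it (a point fixed in the world has none). Each returns a list of dicts, best first, with "p" (0 to 1); they miss things now and then, are a little off and sometimes report something else, mostly with a low value. They report only what shows in the picture. A call takes as long as a camera call. They do not tell look-alikes from the thing itself.
- r.silhouettes(picture, thing): "pixels" (400x640 bool, what is visible of it) and "rect" ([centre column, centre row, width, height] in pixels, round what is visible of it).
The state is a dict: "t": time; "joints": joint angles; "dq": joint speeds; "effort": joint torques, N m; "position": TCP position; "eef_rot": TCP orientation; "force": force on the tool from outside, world axes, zero at the start; "ft_torque": the same for the moment, N m; "grip_width": finger opening in m; "finger_force": force on a finger pad.
Only numpy, scipy, OpenCV 4.12 (cv2) and the standard library are available. Lean on these libraries where they do the work, as an engineer would, in place of code of your own. Each camera call takes 0.05 s, during which the arm holds its last target. There are 200 camera calls.

## Working session

There is one attempt and no reset: what is moved stays moved. The work goes in short steps, Python scripts to look and compute and a tool call to move; the robot and the scene stay as the last step left them, time stands still between calls to the robot, and variables do not carry over. Pictures are saved under pics/ and viewed, at most 10 in all, crops included, and the job is handed in when it is done.

Besides the shell and the picture viewer there is one more tool, called after "Call:" as name([rows], argument=value, ...), one row to a line, values as JSON. carry_out: Moves the arm, as the interface text tells. Its arguments: {"type":"object","properties":{"steps":{"type":"array","items":{"type":"array","items":{"type":"number"}}},"newtons":{"type":"number"}},"required":["steps"]}

```bash
ls; mkdir -p pics
cat > h.py <<'E'
import numpy as np, cv2
from station import r
def ray(c,u,v):
    K=np.array(c["intrinsics"]);T=np.array(c["cam_to_world"])
    d=T[:3,:3]@np.linalg.inv(K)@np.array([u,v,1.]);return T[:3,3],d
def atz(c,u,v,z):
    o,d=ray(c,u,v);return o+d*(z-o[2])/d[2]
def proj(c,p):
    K=np.array(c["intrinsics"]);T=np.linalg.inv(np.array(c["cam_to_world"]))
    q=K@(T[:3,:3]@np.array(p)+T[:3,3]);return q[:2]/q[2]
E
python3 - <<'E'
from h import *
s=r.sense();print(s)
for n in("top","side"):
    c=r.capture(n);cv2.imwrite(f"pics/{n}0.png",c["img"]);print(n,np.round(c["cam_to_world"],3).tolist(),np.round(c["intrinsics"],1).tolist())
    for t in("drive","yoke_mid","oil_bottle","eraser","weight_1"):
        for d in r.silhouettes(c,t)[:4]: print(t,round(d["p"],2),np.round(d["rect"],1))
E
```

```text
pics
{'t': 0.0, 'joints': array([ 1.11521822,  0.6293162 ,  0.0384639 ,  1.51836044, -0.02700238,
        0.99627461, -0.01998826]), 'dq': array([-0.00028473,  0.0036337 , -0.00172353, -0.00067856, -0.00014561,
       -0.00073413, -0.00207904]), 'effort': array([-1.31656002e-04, -5.49731505e+01,  1.14332054e+00, -1.86638206e+01,
       -5.22614352e-02,  2.37662578e-02,  1.83706502e-04]), 'position': array([ 0.24675465, -0.60063178,  0.20457633]), 'eef_rot': array([-3.13975296e+00,  3.33216520e-05,  3.89771005e-01]), 'force': array([ 0.13004054, -0.24529121, -0.55524087]), 'ft_torque': array([-0.02119103,  0.02785104,  0.02179848]), 'finger_force': 0.0, 'grip_width': 0.09431047002361245}
top [[0.009, -0.98, 0.198, 0.319], [-1.0, -0.006, 0.013, -0.013], [-0.012, -0.198, -0.98, 1.269], [0.0, 0.0, 0.0, 1.0]] [[440.6, 0.0, 325.3], [0.0, 440.6, 200.0], [0.0, 0.0, 1.0]]
drive 0.57 [324.2 231.2  44.3  32.1]
yoke_mid 0.95 [444.7 219.8  36.   27.3]
yoke_mid 0.81 [425.6 255.6  29.5  29.5]
yoke_mid 0.78 [403.2 216.7  18.7  20.3]
oil_bottle 0.74 [325.8 158.1  15.3  23.3]
eraser 0.73 [324.1 227.7  16.9  18.3]
eraser 0.48 [228.2 245.3  14.9   6.2]
weight_1 0.53 [367.6 171.6  11.8   8.9]
side [[-0.999, -0.036, 0.025, 0.521], [-0.036, 0.355, -0.934, 0.774], [0.025, -0.934, -0.356, 0.387], [0.0, 0.0, 0.0, 1.0]] [[360.9, 0.0, 322.8], [0.0, 360.9, 192.1], [0.0, 0.0, 1.0]]
drive 0.96 [347.6 215.5  38.3  56.4]
drive 0.34 [331.9 185.2  15.   32.3]
drive 0.29 [346.  201.6  19.2  28. ]
yoke_mid 0.8 [332.4 183.1  16.4  30.1]
yoke_mid 0.59 [370.9 172.4  24.5  42.9]
yoke_mid 0.56 [337.  165.2  21.8  44.6]
oil_bottle 0.84 [260.7 202.1  17.8  55. ]
eraser 0.87 [381.9 306.   25.1  21.2]
weight_1 0.64 [344.6 202.1  16.6  25.1]
weight_1 0.43 [279.2 201.5  11.6  20.8]
```

View pics/top0.png

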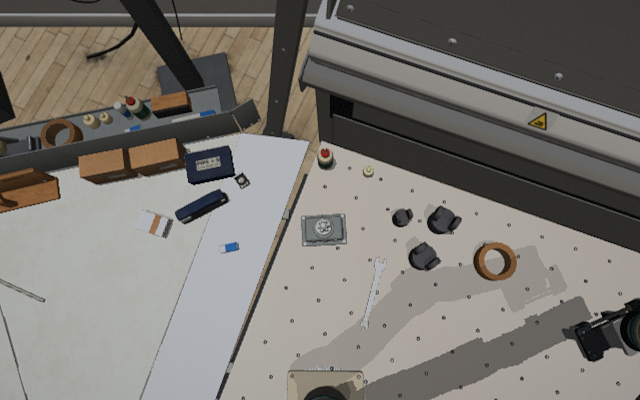

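View pics/side0.png

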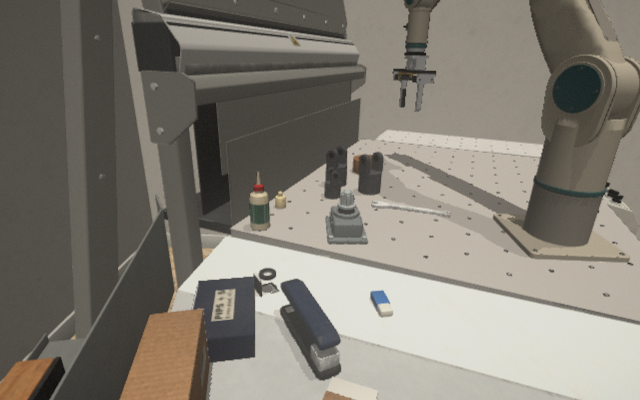

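The top view shows the drive at about (324,229). The smallest yoke is at (402,217), with two larger ones at (444,220) and (425,256). The oil bottle is at (325,156), the weight at (368,171) and the eraser at (229,247). The side view agrees.

Run:
```python
from h import *
c=r.capture("top");im=c["img"]
print(c.keys())
for u,v,z in((324,229,0.03),(324,226,.104),(402,217,.06),(403.2,216.7,.05)): print(u,v,np.round(atz(c,u,v,z),3))
for d in r.silhouettes(c,"yoke_mid"): print(d["p"],d["rect"])
for d in r.silhouettes(c,"drive")[:1]:
    p=np.argwhere(d["pixels"])[:,::-1].astype(np.float32); print(cv2.minAreaRect(p))
a=cv2.resize(im[195:255,290:350],(390,390),interpolation=cv2.INTER_CUBIC);b=cv2.resize(im[187:247,372:432],(390,390),interpolation=cv2.INTER_CUBIC)
cv2.imwrite("pics/crop1.png",np.hstack([a,b]))
w=r.capture("wrist");print(np.round(w["mount"],4).tolist(),np.round(w["intrinsics"],1).tolist())
```

```text
dict_keys(['img', 'intrinsics', 'cam_to_world', 'shot'])
324 229 [0.486 0.006 0.03 ]
324 226 [0.484 0.005 0.104]
402 217 [ 0.517 -0.21   0.06 ]
403.2 216.7 [ 0.52  -0.215  0.05 ]
0.82 [445.1, 218.1, 38.7, 30.0]
0.67 [423.4, 257.2, 31.4, 28.6]
0.66 [404.8, 218.5, 16.5, 20.0]
((323.33526611328125, 228.85882568359375), (31.522260665893555, 44.71405792236328), 85.60128784179688)
[[0.0016, -0.9659, -0.2588, 0.0753], [1.0, 0.0015, 0.0006, -0.0014], [-0.0002, -0.2588, 0.9659, -0.1791], [0.0, 0.0, 0.0, 1.0]] [[292.8, 0.0, 321.3], [0.0, 292.8, 200.4], [0.0, 0.0, 1.0]]
```

View pics/crop1.png

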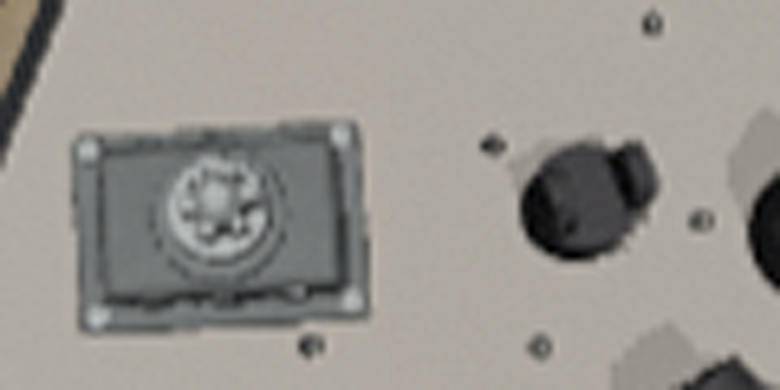

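The left crop shows the drive with its long sides nearly horizontal, turned a few degrees, with the shaft at crop (217,200). The right crop shows the small yoke at (580,200). I'll move over it for a close wrist view.

Call:
carry_out([
  [0,0,0,0.02,-0.01,-0.03,0.094],
  [0,0,0,0.05,-0.03,-0.05,0.094],
  [0,0,0,0.08,-0.05,-0.07,0.094],
  [0,0,0,0.11,-0.07,-0.08,0.094],
  [0,0,0,0.145,-0.095,-0.08,0.094],
  [0,0,0,0.18,-0.12,-0.08,0.094],
  [0,0,0,0.215,-0.14,-0.08,0.094],
  [0,0,0,0.25,-0.165,-0.08,0.094],
  [0,0,0,0.285,-0.19,-0.08,0.094],
  [0,0,0,0.32,-0.21,-0.08,0.094],
])

```text
t: 1.63
position: [0.462, -0.2855, 0.2859]
eef_rot: [3.141, -0.0, 0.39]
force: [0.2, 0.2, -0.1]
grip_width: 0.094
finger_force: 0.0
```

Call:
carry_out([
  [0,0,0,0.035,-0.025,0,0.094],
  [0,0,0,0.07,-0.05,0,0.094],
  [0,0,0,0.07,-0.05,0.02,0.094],
  [0,0,0,0.07,-0.05,0.04,0.094],
  [0,0,0,0.07,-0.05,0.04,0.094],
  [0,0,0,0.07,-0.05,0.04,0.094],
  [0,0,0,0.07,-0.05,0.04,0.094],
  [0,0,0,0.07,-0.05,0.04,0.094],
  [0,0,0,0.07,-0.05,0.04,0.094],
  [0,0,0,0.07,-0.05,0.04,0.094],
])

```text
t: 2.47
position: [0.5077, -0.2153, 0.2464]
eef_rot: [3.14, -0.001, 0.389]
force: [0.2, -0.7, 0.6]
grip_width: 0.0938
finger_force: 0.0
```

```bash
cat >> h.py <<'E'
from scipy.spatial.transform import Rotation as R
def tool():
    s=r.sense();T=np.eye(4);T[:3,:3]=R.from_euler("xyz",s["eef_rot"]).as_matrix();T[:3,3]=s["position"];return s,T
def wrist():
    s,T=tool();c=r.capture("wrist");c["cam_to_world"]=T@np.array(c["mount"]);return s,c
def rel(p,yaw):
    "tool-frame shift and turn to the world TCP p, pointing down with yaw"
    s,T=tool();t=R.from_euler("xyz",[np.pi,0,yaw]).as_matrix()
    rv=R.from_matrix(T[:3,:3].T@t).as_rotvec();return np.round(rv,4),np.round(T[:3,:3].T@(np.array(p)-T[:3,3]),4)
E
python3 - <<'E'
from h import *
s,c=wrist();print(s["position"],s["eef_rot"],s["joints"])
for d in r.silhouettes(c,"yoke_mid"): print(d["p"],np.round(d["rect"],1),np.round(atz(c,*d["rect"][:2],.06),3))
im=c["img"].copy();print(proj(c,[.51,-.21,.083]))
cv2.imwrite("pics/w1.png",im)
E
```

```text
[ 0.5076565  -0.21525839  0.24636452] [ 3.14047510e+00 -1.19439107e-03  3.88880155e-01] [ 0.37571606  0.43934221 -0.03738321  1.74481346  0.01950229  0.95616005
 -0.85125776]
0.92 [330.  263.8  48.6  75.8] [ 0.408 -0.268  0.06 ]
0.87 [324.3 169.1  35.   36.9] [ 0.526 -0.211  0.06 ]
0.68 [402.4 213.2  69.   66.1] [ 0.511 -0.328  0.06 ]
[318.81729279 183.79281063]
```

View pics/w1.png

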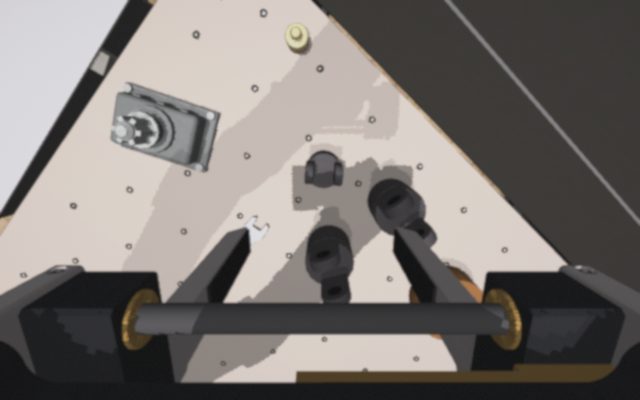

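The wrist view shows the small yoke at (323,169), with its ears left and right, so its ear line lies nearly along the tool's closing axis. The neighbouring large yokes are at (396,205) and (329,255). I'll zoom in for its exact yaw and centre.

Run:
```python
from h import *
s,c=wrist();im=c["img"];np.save("c2w.npy",c["cam_to_world"])
a=cv2.resize(im[140:200,293:353],(540,540),interpolation=cv2.INTER_CUBIC)
a=cv2.convertScaleAbs(a,alpha=1.6,beta=20)
cv2.imwrite("pics/w1c.png",a)
```

```text
(no output)
```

View pics/w1c.png

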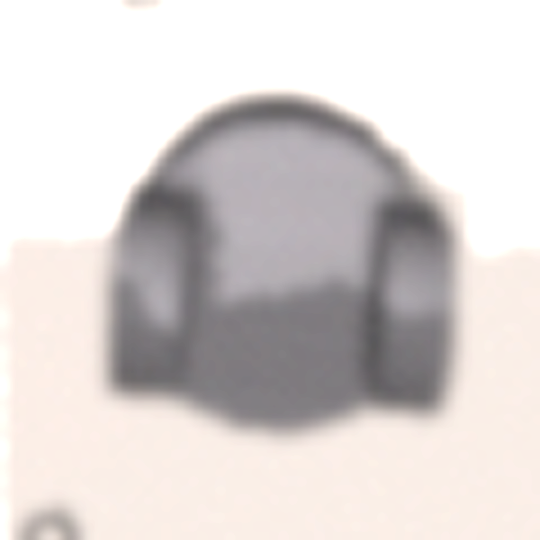

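The ears are at crop (152,290) and (413,305), which is full-picture (309.9,172.2) and (338.9,173.9). The line between them is tilted about 3.5 to 4 degrees.

Run:
```python
from h import *
s,T=tool();c=r.capture("wrist");c["cam_to_world"]=np.load("c2w.npy")
P=lambda u,v,z:atz(c,293+u/9,140+v/9,z)
for z in(.075,.083):
  for (a,b) in(((152,290),(413,305)),((108,390),(445,410)),((200,390),(372,402)),((108,288),(452,305))):
    A=P(*a,z);B=P(*b,z);d=A-B;print(z,np.round((A+B)/2,4),round(np.linalg.norm(d),4),"ear dir",np.arctan2(d[1],d[0]))
for d in r.silhouettes(c,"yoke_mid")[:3]: print(d["p"],d["rect"])
print("body top edge y-> bottom far",P(280,95,.042),P(280,428,.0))
yaw=s["eef_rot"][2];print("tool yaw",yaw,"closing dir",yaw-np.pi/2+np.pi)
```

```text
0.075 [ 0.5231 -0.2115  0.075 ] 0.0351 ear dir 1.9035869951671156
0.075 [ 0.5098 -0.2161  0.075 ] 0.0458 ear dir 1.9010514787233794
0.075 [ 0.5108 -0.2171  0.075 ] 0.0234 ear dir 1.8905040142711447
0.075 [ 0.5231 -0.2111  0.075 ] 0.0462 ear dir 1.9116978140572005
0.083 [ 0.5243 -0.2108  0.083 ] 0.0343 ear dir 1.9035869951671127
0.083 [ 0.5113 -0.2154  0.083 ] 0.0447 ear dir 1.9010514787233785
0.083 [ 0.5123 -0.2163  0.083 ] 0.0228 ear dir 1.8905040142711411
0.083 [ 0.5243 -0.2105  0.083 ] 0.0452 ear dir 1.9116978140571994
0.89 [400.8, 212.3, 69.9, 66.4]
0.7 [323.4, 170.6, 36.6, 33.4]
0.63 [327.1, 261.9, 46.2, 78.6]
body top edge y-> bottom far [ 0.5451011  -0.20229788  0.042     ] [ 0.49138591 -0.22505628  0.        ]
tool yaw 0.38938758797112216 closing dir 1.9601839147660187
```

Run:
```python
from h import *
s,T=tool();c=r.capture("wrist");c["cam_to_world"]=np.load("c2w.npy")
P=lambda u,v,z:atz(c,293+u/9,140+v/9,z)
A=P(280,95,0);B=P(280,428,.045);print(A,B,np.linalg.norm((A-B)[:2]),(A+B)/2)
p=[.521,-.212,.04]
for q in ([.521,-.212,.15],[.521,-.212,.043]): print(rel(q,1.903-np.pi/2))
for d in r.silhouettes(c,"drive")[:1]: print(d["p"],d["rect"])
```

```text
[ 0.54166306 -0.20418938  0.        ] [ 0.50039062 -0.22082122  0.045     ] 0.04449755458603954 [ 0.52102684 -0.2125053   0.0225    ]
(array([ 0.0001, -0.0002,  0.0575]), array([0.0136, 0.0027, 0.0956]))
(array([ 0.0001, -0.0002,  0.0575]), array([0.0136, 0.0027, 0.2026]))
0.58 [162.7, 127.5, 105.9, 92.1]
```

Call:
carry_out([
  [0,0,0.03,0.007,0.001,0.02,0.07],
  [0,0,0.0575,0.0135,0.0025,0.04,0.07],
  [0,0,0.0575,0.0135,0.0025,0.06,0.07],
  [0,0,0.0575,0.0135,0.0025,0.08,0.07],
  [0,0,0.0575,0.0135,0.0025,0.1,0.07],
  [0,0,0.0575,0.0135,0.0025,0.115,0.07],
  [0,0,0.0575,0.0135,0.0025,0.125,0.07],
  [0,0,0.0575,0.0135,0.0025,0.135,0.07],
  [0,0,0.0575,0.0135,0.0025,0.135,0.07],
  [0,0,0.0575,0.0135,0.0025,0.135,0.07],
])

```text
t: 3.65
position: [0.5209, -0.2119, 0.1105]
eef_rot: [-3.142, 0.0, 0.332]
force: [-0.4, -0.1, -0.0]
grip_width: 0.0703
finger_force: 0.0
```

Run:
```python
from h import *
s,c=wrist();print(s["position"],s["eef_rot"],s["grip_width"]);print(rel([.521,-.2125,.049],1.903-np.pi/2))
a=cv2.resize(c["img"][100:300,170:470],(720,480));cv2.imwrite("pics/w2.png",cv2.convertScaleAbs(a,alpha=1.5,beta=15))
```

```text
[ 0.52092342 -0.2118642   0.11049736] [-3.14151831e+00  7.28763115e-05  3.32266165e-01] 0.07029483005348573
(array([ 0.0006, -0.0008,  0.0001]), array([-0.0005,  0.0003,  0.062 ]))
```

View pics/w2.png

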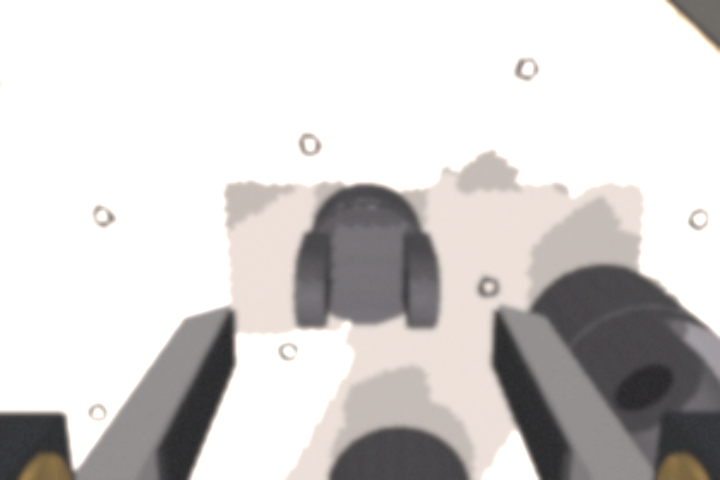

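The yoke's ears are centred between the fingers (ears at 312 and 422, fingertips at 235 and 495), and nothing lies in the fingers' way. I'll descend and grip.

Call:
carry_out([
  [0,0,0,0,0,0.015,0.07],
  [0,0,0,0,0,0.03,0.07],
  [0,0,0,0,0,0.045,0.07],
  [0,0,0,0,0,0.055,0.07],
  [0,0,0,0,0,0.0615,0.07],
  [0,0,0,0,0,0.0615,0.07],
  [0,0,0,0,0,0.0615,0.04],
  [0,0,0,0,0,0.0615,0.03],
  [0,0,0,0,0,0.0615,0.03],
  [0,0,0,0,0,0.0615,0.03],
], newtons=40)

```text
t: 4.53
position: [0.5214, -0.212, 0.0497]
eef_rot: [3.141, -0.001, 0.332]
force: [0.5, -2.1, 1.7]
grip_width: 0.0466
finger_force: 1.0
```

Call:
carry_out([
  [0,0,0,0,0,0,0.03],
  [0,0,0,0,0,0,0.03],
  [0,0,0,0,0,0,0.03],
  [0,0,0,0,0,-0.01,0.03],
  [0,0,0,0,0,-0.03,0.03],
  [0,0,0,0,0,-0.055,0.03],
  [0,0,0,0,0,-0.085,0.03],
  [0,0,0,0,0,-0.115,0.03],
  [0,0,0,0,0,-0.14,0.03],
  [0,0,0,0,0,-0.14,0.03],
])

```text
t: 5.37
position: [0.5235, -0.2127, 0.194]
eef_rot: [3.136, -0.007, 0.332]
force: [0.2, 0.3, -1.8]
grip_width: 0.0457
finger_force: 39.9
```

Run:
```python
from h import *
s,c=wrist();print({k:np.round(s[k],3) for k in("position","eef_rot","joints","grip_width","finger_force","force")})
# drive from top
from itertools import product
c=r.capture("top");im=c["img"]
for d in r.silhouettes(c,"drive")[:2]: print(d["p"],d["rect"],cv2.minAreaRect(np.argwhere(d["pixels"])[:,::-1].astype(np.float32)))
print(rel([.484,.005,.22],.332))
# foot corners from crop1 (6.5x, origin 290,195)
cr=[(75,137),(357,123),(370,316),(82,332)]
W=np.array([atz(c,290+u/6.5,195+v/6.5,.01) for u,v in cr]);print(W,W.mean(0),[np.linalg.norm(W[i]-W[i-1]) for i in range(4)])
for i,j in((0,1),(3,2)):
    d=W[i]-W[j];print("long dir",np.arctan2(d[1],d[0]))
for i,j in((0,3),(1,2)):
    d=W[i]-W[j];print("short dir",np.arctan2(d[1],d[0]))
```

```text
{'position': array([ 0.523, -0.213,  0.194]), 'eef_rot': array([ 3.136, -0.007,  0.332]), 'joints': array([ 0.352,  0.514, -0.024,  1.781,  0.016,  0.839, -0.917]), 'grip_width': np.float64(0.046), 'finger_force': np.float64(39.923), 'force': array([ 0.228,  0.286, -1.817])}
0.63 [322.1, 230.8, 46.9, 26.6] ((323.6438293457031, 228.6571044921875), (31.46348762512207, 45.89811325073242), 86.18592071533203)
(array([-0.0014,  0.0017,  0.0004]), array([ 0.0368, -0.2162, -0.0316]))
[[ 0.5259488   0.07191264  0.01      ]
 [ 0.53313482 -0.05369616  0.01      ]
 [ 0.44716464 -0.05940779  0.01      ]
 [ 0.43916044  0.06713788  0.01      ]] [0.48635218 0.00648664 0.01      ] [np.float64(0.08691959747206902), np.float64(0.12581418557645527), np.float64(0.08615970192328347), np.float64(0.12679856021731256)]
long dir 1.6279435801522655
long dir 1.633963623077688
short dir 0.05496068708634917
short dir 0.06633986693846937
```

Run:
```python
from h import *
print(rel([.42,.0055,.19],.06))
```

```text
(array([-0.0012,  0.0018,  0.2724]), array([-0.0235, -0.2375, -0.0015]))
```

Call:
carry_out([
  [0,0,0.03,-0.002,-0.02,0,0.03],
  [0,0,0.07,-0.005,-0.05,0,0.03],
  [0,0,0.11,-0.009,-0.09,0,0.03],
  [0,0,0.16,-0.013,-0.13,0,0.03],
  [0,0,0.2,-0.017,-0.165,0,0.03],
  [0,0,0.24,-0.02,-0.2,0,0.03],
  [0,0,0.26,-0.022,-0.225,0,0.03],
  [0,0,0.272,-0.0235,-0.2375,0,0.03],
  [0,0,0.272,-0.0235,-0.2375,0,0.03],
  [0,0,0.272,-0.0235,-0.2375,0,0.03],
])

```text
t: 6.35
position: [0.4199, 0.0053, 0.1879]
eef_rot: [3.141, 0.003, 0.062]
force: [0.3, -1.1, -3.7]
grip_width: 0.046
finger_force: 39.9
```

Run:
```python
from h import *
s,c=wrist();print({k:np.round(s[k],4) for k in("position","eef_rot","joints","grip_width","finger_force","force")})
np.save("c2w2.npy",c["cam_to_world"])
u,v=proj(c,[.486,.006,.104]);print(u,v)
u0,v0=int(u)-60,int(v)-45;u0=max(u0,0);v0=max(v0,0);print(u0,v0)
a=cv2.resize(c["img"][v0:v0+90,u0:u0+120],(800,600),interpolation=cv2.INTER_CUBIC);cv2.imwrite("pics/w3.png",a)
cv2.imwrite("pics/w3full.png",c["img"])
t=r.capture("top");p=r.silhouettes(c,"drive");print([(d["p"],d["rect"]) for d in p[:2]])
```

```text
{'position': array([0.4199, 0.0053, 0.1879]), 'eef_rot': array([3.1413e+00, 2.9000e-03, 6.2400e-02]), 'joints': array([-0.1041,  0.3357,  0.032 ,  2.1409, -0.0166,  0.6681, -1.5692]), 'grip_width': np.float64(0.046), 'finger_force': np.float64(39.9226), 'force': array([ 0.2954, -1.1011, -3.6592])}
326.6286600652423 132.12717583941327
266 87
[(0.97, [323.9, 126.8, 103.7, 76.5])]
```

View pics/w3.png

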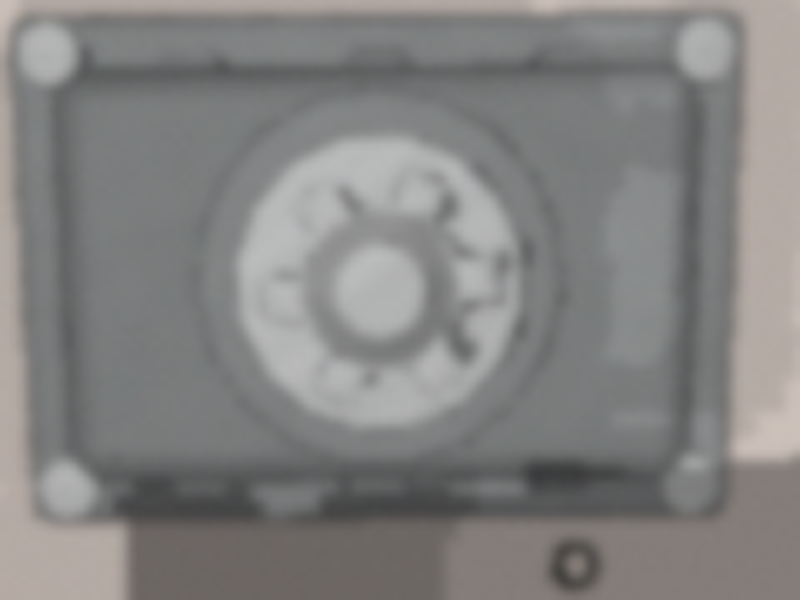

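The picture shows the shaft from above, with the tip at crop (380,290). The six teeth are at about (320,208), (422,190), (480,280), (440,370), (340,375) and (280,298).

Run:
```python
from h import *
c=r.capture("wrist");c["cam_to_world"]=np.load("c2w2.npy");s,T=tool()
P=lambda u,v,z:atz(c,266+u/6.6667,87+v/6.6667,z)
print("tip",P(380,290,.104),"nose foot",P(377,287,.096))
W=np.array([P(u,v,.096) for u,v in((320,208),(422,190),(480,280),(440,370),(340,375),(280,298))])
m=W.mean(0);print("teeth mean",m)
a=np.arctan2(W[:,1]-m[1],W[:,0]-m[0]);print(np.linalg.norm(W-m,axis=1))
ph=np.angle(np.exp(6j*a).mean())/6;print("tooth angle mod 60 deg",np.degrees(ph),np.degrees(np.angle(np.exp(6j*(a-ph)))/6))
C=np.array([P(u,v,.01) for u,v in((12,15),(742,12),(728,515),(38,520))]);print(C.mean(0),C)
for i,j in((0,1),(3,2)):d=C[i]-C[j];print(np.degrees(np.arctan2(d[1],d[0]))-90)
for i,j in((0,3),(1,2)):d=C[i]-C[j];print(np.degrees(np.arctan2(d[1],d[0])))
B=np.array([P(u,v,.044) for u,v in((60,70),(690,72),(712,455),(75,462))]);print("block",B.mean(0))
print("disc centre",P(380,282,.070))
print(np.degrees(s["eef_rot"][2]))
```

```text
tip [0.4871792  0.00925887 0.104     ] nose foot [0.48730685 0.0096242  0.096     ]
teeth mean [0.48727091 0.00916984 0.096     ]
[0.01311399 0.01379868 0.01347296 0.0136558  0.0128537  0.01362999]
tooth angle mod 60 deg -20.365985172404688 [ 2.05691964  0.40043481 -1.77924622  0.71787017 -1.24557009 -0.14755762]
[0.4871643  0.00867874 0.01      ] [[ 0.52617659  0.07457962  0.01      ]
 [ 0.53468939 -0.05047855  0.01      ]
 [ 0.44840012 -0.05778578  0.01      ]
 [ 0.43939109  0.06839966  0.01      ]]
3.894161263187385
4.0837127623914
4.073135682441569
4.840426014454821
block [0.48860282 0.00827089 0.044     ]
disc centre [0.48730926 0.0090599  0.07      ]
3.335829515225347
```

Run:
```python
from h import *
print(rel([.4873,.0088,.165],np.radians(-20.4)))
```

```text
(array([0.0006, 0.0006, 0.4143]), array([ 0.0662, -0.0012,  0.0235]))
```

Call:
carry_out([
  [0,0,0.04,0.005,0,0,0.03],
  [0,0,0.1,0.015,0,0,0.03],
  [0,0,0.17,0.028,-0.001,0,0.03],
  [0,0,0.24,0.04,-0.001,0,0.03],
  [0,0,0.31,0.053,-0.001,0,0.03],
  [0,0,0.37,0.061,-0.001,0,0.03],
  [0,0,0.414,0.066,-0.001,0.008,0.03],
  [0,0,0.414,0.066,-0.001,0.018,0.03],
  [0,0,0.414,0.066,-0.001,0.0235,0.03],
  [0,0,0.414,0.066,-0.001,0.0235,0.03],
])

```text
t: 7.38
position: [0.4859, 0.0091, 0.1641]
eef_rot: [3.14, 0.003, -0.355]
force: [-0.7, -0.5, -3.0]
grip_width: 0.0458
finger_force: 39.9
```

Run:
```python
from h import *
s,T=tool();print({k:np.round(s[k],4) for k in("position","eef_rot","joints","grip_width","force","ft_torque")})
print(rel([.4873,.0088,.15],np.radians(-20.4)))
c=r.capture("side");cv2.imwrite("pics/s2.png",cv2.resize(c["img"][100:250,260:440],(720,600)))
for p in ([.4873,.0088,.104],[.4873,.0088,.115]):print(proj(c,p))
```

```text
{'position': array([0.4859, 0.0091, 0.1641]), 'eef_rot': array([ 3.140e+00,  2.800e-03, -3.549e-01]), 'joints': array([-0.1742,  0.4613,  0.1374,  2.0099, -0.0966,  0.6796, -1.9013]), 'grip_width': np.float64(0.0458), 'force': array([-0.6708, -0.4809, -2.9685]), 'ft_torque': array([ 0.0679,  0.0336, -0.0584])}
(array([0.0016, 0.0028, 0.0012]), array([ 0.0015, -0.0002,  0.0141]))
[346.66949388 189.48831366]
[346.90787164 184.90238715]
```

View pics/s2.png

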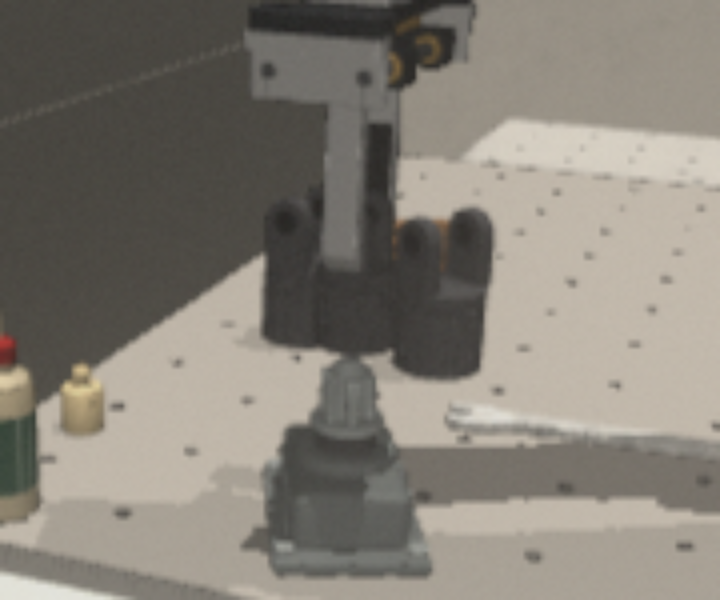

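The side view shows the yoke hanging just above the shaft tip (crop 350,360), lined up to within a few mm. I'll lower it over the nose.

Call:
carry_out([
  [0.0016,0.0028,0,0.0018,0,0,0.03],
  [0.0016,0.0028,0,0.0018,0,0.003,0.03],
  [0.0016,0.0028,0,0.0018,0,0.006,0.03],
  [0.0016,0.0028,0,0.0018,0,0.009,0.03],
  [0.0016,0.0028,0,0.0018,0,0.012,0.03],
  [0.0016,0.0028,0,0.0018,0,0.014,0.03],
  [0.0016,0.0028,0,0.0018,0,0.016,0.03],
  [0.0016,0.0028,0,0.0018,0,0.017,0.03],
  [0.0016,0.0028,0,0.0018,0,0.017,0.03],
  [0.0016,0.0028,0,0.0018,0,0.017,0.03],
])

```text
t: 8.27
position: [0.4886, 0.0094, 0.1485]
eef_rot: [-3.14, -0.003, -0.354]
force: [0.1, -0.9, -2.9]
grip_width: 0.0459
finger_force: 39.9
```

Call:
carry_out([
  [0,0,0,0,0,0.001,0.03],
  [0,0,0,0,0,0.002,0.03],
  [0,0,0,0,0,0.003,0.03],
  [0,0,0,0,0,0.004,0.03],
  [0,0,0,0,0,0.005,0.03],
  [0,0,0,0,0,0.006,0.03],
  [0,0,0,0,0,0.007,0.03],
  [0,0,0,0,0,0.008,0.03],
  [0,0,0,0,0,0.008,0.03],
  [0,0,0,0,0,0.008,0.03],
])

```text
t: 9.1
position: [0.4886, 0.0093, 0.1404]
eef_rot: [-3.14, -0.003, -0.354]
force: [-0.2, -1.7, -3.1]
grip_width: 0.0458
finger_force: 39.9
```

Call:
carry_out([
  [0,0,0,0,0,0.001,0.03],
  [0,0,0,0,0,0.002,0.03],
  [0,0,0,0,0,0.003,0.03],
  [0,0,0,0,0,0.004,0.03],
  [0,0,0,0,0,0.005,0.03],
  [0,0,0,0,0,0.006,0.03],
  [0,0,0,0,0,0.007,0.03],
  [0,0,0,0,0,0.007,0.03],
  [0,0,0,0,0,0.007,0.03],
  [0,0,0,0,0,0.007,0.03],
])

```text
t: 9.93
position: [0.4886, 0.0093, 0.1334]
eef_rot: [-3.14, -0.003, -0.354]
force: [0.4, -0.6, -3.5]
grip_width: 0.0457
finger_force: 39.9
```

Call:
carry_out([
  [0,0,0,0,0,0.0015,0.03],
  [0,0,0,0,0,0.003,0.03],
  [0,0,0,0,0,0.0045,0.03],
  [0,0,0,0,0,0.006,0.03],
  [0,0,0,0,0,0.0075,0.03],
  [0,0,0,0,0,0.009,0.03],
  [0,0,0,0,0,0.01,0.03],
  [0,0,0,0,0,0.011,0.03],
  [0,0,0,0,0,0.011,0.03],
  [0,0,0,0,0,0.011,0.03],
])

```text
t: 10.77
position: [0.4887, 0.0093, 0.1223]
eef_rot: [-3.14, -0.003, -0.354]
force: [-0.1, -1.7, -4.3]
grip_width: 0.0456
finger_force: 39.9
```

Call:
carry_out([
  [0,0,0,0,0,0.0005,0.03],
  [0,0,0,0,0,0.001,0.03],
  [0,0,0,0,0,0.0015,0.03],
  [0,0,0,0,0,0.002,0.03],
  [0,0,0,0,0,0.0025,0.03],
  [0,0,0,0,0,0.003,0.03],
  [0,0,0,0,0,0.0035,0.03],
  [0,0,0,0,0,0.004,0.03],
  [0,0,0,0,0,0.004,0.03],
  [0,0,0,0,0,0.004,0.03],
])

```text
t: 11.6
position: [0.4888, 0.0093, 0.1187]
eef_rot: [-3.14, -0.003, -0.354]
force: [-1.1, -2.9, 4.4]
grip_width: 0.0458
finger_force: 39.9
```

The yoke meshed and is seated: at TCP z 0.1187 the spring reaction is about 8 N. Next I turn it to the housing's 4.1°, which is +0.426 rad in world yaw and so −0.426 about tool z.

Call:
carry_out([
  [0,0,-0.04,0,0,-0.0005,0.03],
  [0,0,-0.09,0,0,-0.0005,0.03],
  [0,0,-0.14,0,0,-0.0005,0.03],
  [0,0,-0.19,0,0,-0.0005,0.03],
  [0,0,-0.24,0,0,-0.0005,0.03],
  [0,0,-0.29,0,0,-0.0005,0.03],
  [0,0,-0.34,0,0,-0.0005,0.03],
  [0,0,-0.39,0,0,-0.0005,0.03],
  [0,0,-0.426,0,0,-0.0005,0.03],
  [0,0,-0.426,0,0,-0.0005,0.03],
])

```text
t: 12.43
position: [0.4883, 0.009, 0.1191]
eef_rot: [-3.141, -0.002, 0.072]
force: [-2.4, -3.0, 3.0]
grip_width: 0.0463
finger_force: 39.9
```

Run:
```python
from h import *
s,T=tool();print({k:np.round(s[k],4) for k in("position","eef_rot","joints","grip_width","force","ft_torque")})
```

```text
{'position': array([0.4883, 0.009 , 0.1191]), 'eef_rot': array([-3.1413e+00, -2.4000e-03,  7.2100e-02]), 'joints': array([-0.0716,  0.5312, -0.0058,  2.0488,  0.0051,  0.5592, -1.5796]), 'grip_width': np.float64(0.0463), 'force': array([-2.3985, -3.0311,  2.9907]), 'ft_torque': array([-0.7688,  0.7115, -0.0697])}
```

Call:
carry_out([
  [0,0,0,0,0,0,0.03],
  [0,0,0,0,0,0,0.05],
  [0,0,0,0,0,0,0.06],
  [0,0,0,0,0,0,0.07],
  [0,0,0,0,0,0,0.07],
  [0,0,0,0,0,0,0.07],
  [0,0,0,0,0,0,0.07],
  [0,0,0,0,0,-0.01,0.07],
  [0,0,0,0,0,-0.025,0.07],
  [0,0,0,0,0,-0.045,0.07],
])

```text
t: 13.27
position: [0.4876, 0.0094, 0.1635]
eef_rot: [-3.141, -0.001, 0.072]
force: [0.6, 0.6, 0.5]
grip_width: 0.0698
finger_force: 0.0
```

Call:
carry_out([
  [0,0,0,0,0,-0.03,0.07],
  [0,0,0,-0.01,0,-0.06,0.07],
  [0,0,0,-0.03,0,-0.08,0.07],
  [0,0,0,-0.045,0,-0.08,0.07],
  [0,0,0,-0.06,0,-0.08,0.07],
  [0,0,0,-0.06,0,-0.08,0.07],
  [0,0,0,-0.06,0,-0.08,0.07],
  [0,0,0,-0.06,0,-0.08,0.07],
  [0,0,0,-0.06,0,-0.08,0.07],
  [0,0,0,-0.06,0,-0.08,0.07],
])

```text
t: 14.1
position: [0.4292, 0.0051, 0.2435]
eef_rot: [-3.141, -0.003, 0.072]
force: [-0.2, 0.5, 0.3]
grip_width: 0.0698
finger_force: 0.0
```

Run:
```python
from h import *
s,c=wrist();print({k:np.round(s[k],4) for k in("position","eef_rot","grip_width","force")})
np.save("c2w3.npy",c["cam_to_world"])
u,v=proj(c,[.4873,.0092,.12]);u0,v0=int(u)-60,max(int(v)-50,0);print(u0,v0)
a=cv2.resize(c["img"][v0:v0+100,u0:u0+120],(600,500),interpolation=cv2.INTER_CUBIC)
d=r.capture("side");cv2.imwrite("pics/side3.png",d["img"])
u,v=proj(d,[.4873,.0092,.07]);print(u,v);b=cv2.resize(d["img"][int(v)-60:int(v)+40,int(u)-20:int(u)+20],(200,500),interpolation=cv2.INTER_CUBIC)
cv2.imwrite("pics/w4.png",cv2.convertScaleAbs(np.hstack([a,b]),alpha=1.4,beta=10))
```

```text
{'position': array([0.4292, 0.0051, 0.2435]), 'eef_rot': array([-3.1413e+00, -3.1000e-03,  7.2300e-02]), 'grip_width': np.float64(0.0698), 'force': array([-0.2051,  0.493 ,  0.2793])}
262 89
345.9510977605134 203.4553766549928
```

View pics/w4.png

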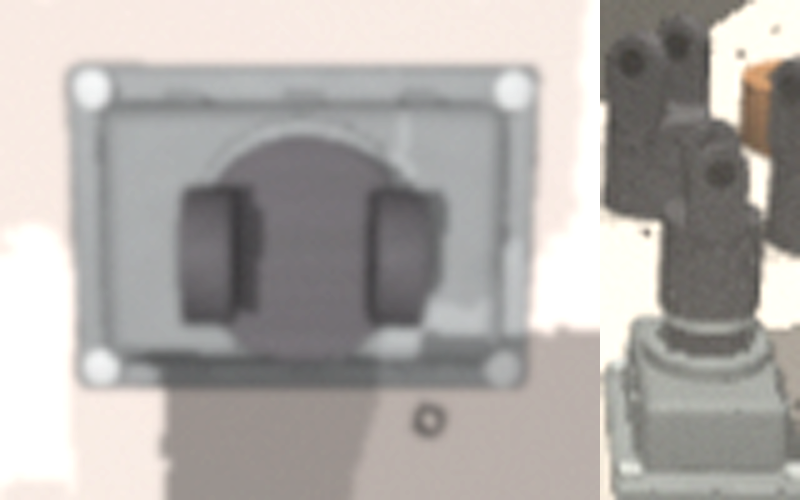

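The ears lie level with the housing sides (crop 208,255 and 400,257, under 1° off). The side view shows the yoke upright with its bottom on the shoulder. I'll check the heights numerically, then hand in.

Run:
```python
from h import *
d=r.capture("side");u0,v0=345-20,203-60
for z in(.070,.073,.094): u,v=proj(d,[.4873,.0092+.0235,z]);print(z,(u-u0)*5,(v-v0)*5)
c=r.capture("wrist");c["cam_to_world"]=np.load("c2w3.npy")
A,B=[atz(c,262+u/5,89+v/5,.153) for u,v in((208,255),(402,257))];D=A-B;print((A+B)/2,np.linalg.norm(D),np.degrees(np.arctan2(D[1],D[0]))-90)
A,B=[atz(c,262+u/5,89+v/5,.153) for u,v in((180,320),(420,325))];print(np.linalg.norm(A-B),(A+B)/2)
```

```text
0.07 106.00070581705182 322.5534944396489
0.073 106.32562348404065 316.3625100498521
0.094 108.624474158255 272.56018692465216
[0.48825419 0.00914375 0.153     ] 0.03508825675161147 3.65995311499303
0.043915849341651006 [0.47628556 0.00914948 0.153     ]
```

The bottom edge is at the row expected for z=0.07 (about 318 seen, 322 predicted). The ear spacing of 35 mm matches a top at 0.153 m. The yaw is 3.7° against the housing's 4.1°.

```bash
python3 -c "
from station import r
print(r.job_done())"
```

```text
the job is handed in; nothing more can be done
None
```

The smallest yoke is meshed and home on the shoulder by the force rise and a side-camera check, its ear line is within about 1° of the housing's long sides, and it is released with the arm clear; the job was handed in at about 14 s of the 64 s (no verdict came back).

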